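# Set the gauge screw of a bun slicer

### The job

Slide the bun slicer's clear guard fully open along its track, to the end stop on the machine's left, and leave it open. Then turn the black thumbscrew it was covering clockwise (seen from above) until it seats, back it off a quarter turn, and finish still gripping the thumbscrew there, so that someone can tighten its lock nut. Keep your fingers off the thumbscrew until the guard is open, and leave the things lying around where they are.

Things in the scene. Friction and masses are not known exactly. Their poses are not given: they have to be found in the camera images.
- slicer: bun slicer fixed to the table: cream deck 200 mm (its x) by 440 mm (its y, from -190 to +250), deck top 60 mm above the table. Origin on the table; x points to its back, y to its left end, z up. The thumbscrew's upright axis stands at y = -100 mm, x = 0. The machine cannot shift, but is set up in a different place and yaw each time.
- guard_handle (a point): middle of the black upright handle on top of the clear, orange-edged guard, 176 mm above the table. Handle: 70 mm long along the machine's x, 16 mm thick along its y, standing 45 mm above the guard's roof (151 to 195 mm above the table); grip it from above across its 16 mm. Axes as the machine's.
- guard (a joint): how far the guard has slid along the machine's +y (to its left), m: 0 shut over the thumbscrew, 0.180 fully open against the end stop. Slides with about 3 N of friction and stays where it is left. The guard is 165 mm (x) by 150 mm (y), its roof top 151 mm above the table; its centre lies 30 mm to the -y side of the handle.
- thumbscrew_grip (a point): point on the thumbscrew's axis at the height to grip it, 116 mm above the table. The black grip is an upright bar 50 mm long, 12 mm thick and 34 mm high (98 to 132 mm above the table) with a white stripe on one half of its top; this frame turns with it: x runs along the bar towards the striped half, y across its 12 mm, z up. Nothing taller than the bar stands within 100 mm of its axis once the guard is open.
- thumbscrew (a joint): angle of the thumbscrew, rad; grows clockwise seen from above (tightening). It seats against a hard stop at 4.712 (felt as a sudden rise of turning moment); a quarter turn back from there is 3.141. It starts 0.7 to 2.3 rad short of the seat. About 0.07 N m of friction; it stays where it is left, and it does not rise or sink noticeably as it turns.
- bun: crusty golden bun, 70 mm across and 38 mm high, lying on the feed plate at the left end of the slicer's deck; bystander; origin under its centre
- wrench: steel wrench lying flat on the table to the right of the slicer; bystander; origin near its middle, on the table
- brush: hand brush lying flat on the table to the left of the slicer; bystander; origin near its middle, on the table
- jar: amber jar, 70 mm across and 100 mm high, on the table; bystander; origin under its centre
- bowl: steel bowl, 120 mm across and 55 mm high, on the table; bystander; origin under its centre
- scraper: dough scraper lying on the table, steel blade with a wooden back, about 130 x 150 mm and 24 mm high; bystander; origin under it
- timer: white kitchen timer, 55 x 75 x 60 mm high, on the table; bystander; origin under its centre

How it is judged:
On the way, in this order (a step that is already met when the one before it is completed fails the run):
1. the guard is slid fully open (value of joint guard above 0.17 m), for 0.1 s.
2. the thumbscrew is turned clockwise until it seats (value of joint thumbscrew above 4.63 rad and value of joint guard above 0.165 m), for 0.1 s.
3. the thumbscrew is backed off a quarter turn and held in the fingers (value of joint thumbscrew between 2.88 and 3.4 rad and contact force between the fingers and thumbscrew above 2 N and distance between the grasp point and thumbscrew_grip below 0.035 m), for 0.3 s.
At the end, for the whole second after the job is handed in: the thumbscrew, after seating, stands a quarter turn (90 degrees, within 15) back from its seat, still, and is gripped between the fingers (grasp point within 35 mm of its grip point, contact over 2 N); the guard is still open to within 15 mm of its end stop; none of the bystanders has moved 30 mm (all of step 3 and velocity of joint thumbscrew between -0.1 and 0.1 rad/s and value of joint guard above 0.165 m and distance of each of bun, wrench, brush, jar, bowl, scraper, timer from where it was at the start of the episode below 0.03 m); the arm keeps its last pose, push and grip.
It fails at once if the fingers touch the thumbscrew while the guard is not open (value of joint guard below 0.12 m and contact force between the fingers and thumbscrew above 0.5 N).
It fails at once if a bystander is moved 30 mm or more (distance of any of bun, wrench, brush, jar, bowl, scraper, timer from where it was at the start of the episode above 0.03 m).
It also fails if it takes over 64 s, if anything falls off the work surface, if the arm or the gripper's body presses on something with over 40 N, if the wrist force passes 120 N, or if a joint passes its speed limit or range.

### The arm

A 7-joint arm with a two-finger parallel gripper is mounted at the origin on the work surface. World frame = base frame: x ahead of the robot, y to its left, z up, the work surface at z = 0. Lengths are in m, angles in rad, forces in N, time in s.
With the tool pointing down it reaches from about 0.4 to 0.9 m from the base axis. Payload 5.6 kg.
Tool frame: the origin (TCP) lies midway between the tips of the shut fingers; the grasp point (between the pads) lies 19 mm behind it; y points along the fingers, z is the direction in which the jaws open and shut, and the axes are right-handed (so a half turn about y gives the same grasp; the last joint's range is limited). The gripper opens to 92 mm and grips with 3 to 60 N. Pads are 20 mm wide; open, the fingers measure 128 mm over their backs; the gripper's body (75 mm by 189 mm) begins 69 mm behind the grasp point.
Start: joints at [1.262, 0.468, -0.012, 1.603, 0.006, 1.071, -0.056], TCP at [0.171, -0.627, 0.215] pointing down, gripper open.
Joint ranges: [-2.53, 2.53], [-0.31, 2.02], [-1.57, 1.55], [0.28, 2.44], [-1.29, 4.43], [0.15, 1.84], [-2.92, 2.92]. Speed limits (rad/s): [2.57, 2.57, 3.14, 3.14, 3.14, 3.14, 3.14].

### API

Orientations are given as a 3x3 rotation matrix whose columns are the frame's x, y, z axes.
In Python, from station import env, effector, solver, viewer, workorder, search_frame, tip_of gives the robot as it stands. Calls block until the motion is done:
- env.reach(position, orientation): joint-space move of the TCP to a pose.
- env.movel(position, frame=None, rate=0.15): straight line of the TCP; frame=None keeps the orientation; rate is the mean speed in m/s.
- env.goto_joints(angles): joint-space move.
- effector.release() and effector.grasp(squeeze=None): open the fingers fully, or close them until they stop; squeeze is the grip in N (None keeps the last).
- env.pause(seconds).
- solver.inverse_kinematics(position, orientation): joint angles nearest the present ones, or None.
- env.sense(): the state.
- viewer.read_camera(name): name is "scene" or "top" or "wrist"; returns (picture, depth): 384x512x3 uint8, red, green, blue; 384x512 float32, m along the optical axis (not along the pixel's ray), 0 where there is no reading.
- viewer.camera_info(name): a dict with "intrinsics" (3x3 intrinsics, pixels), "eye" and "rotation" of the camera in the world; the wrist camera has in their place "T_tool_cam" (4x4, takes a point from camera to tool coordinates, whose origin is the TCP and whose axes are the tool frame's). Camera axes: x right, y up, looking along -z (the intrinsics and any distortion apply to the point x, -y, -z); pixel columns grow to the right and rows downward; lengths in m; the calibration is good to about 2 mm. A picture is of the moment at which its call begins: read the wrist's pose just before it. camera_info takes no time and is no camera call.
A pose or a line that the arm cannot do raises env.PlanningError and nothing moves.
- workorder.finish_job(): hands the job in, once; it reports no verdict.
Trained networks look in the newest picture that a camera, given by its name, has taken for a name from the list of things; names that differ only in an ending like _2 or _b are one class to them, and where a whole thing is asked for, a point or a joint stands for the part that bears it (a point fixed in the world has none). Each returns a list of dicts, best first, with "score" (0 to 1); they miss things now and then, are a little off and sometimes report something else, mostly with a low value. They report only what shows in the picture. A call takes as long as a camera call.
- search_frame(camera, name): "at" ([x, y, z] in m, in world coordinates, good to about 4 mm: the middle of the surface that is visible of it).
- tip_of(camera, name): "at" ([x, y, z] in m, in world coordinates, good to about 4 mm: a listed point, or the origin of a listed thing).
The state is a dict: "t": time; "joint_positions": joint angles; "joint_velocities": joint speeds; "tau": joint torques, N m; "ee_pos": TCP position; "tcp_rot": TCP orientation; "wrist_force": force on the tool from outside, world axes, zero at the start; "moment": the same for the moment, N m; "gripper_width": finger opening in m.
Only numpy, scipy, OpenCV 4.12 (cv2) and the standard library are available. Lean on these libraries where they do the work, as an engineer would, in place of code of your own. Each camera call takes 0.05 s, during which the arm holds its last target.

## Working session

There is one attempt and no reset: what is moved stays moved. The work goes in short steps, each a Python script; the robot and the scene stay as the last script left them, time stands still between calls to the robot, and variables do not carry over. Pictures are saved under pics/ and viewed, and the job is handed in when it is done.

```bash
ls; mkdir -p pics; python3 - <<'E'
from station import *
import cv2,numpy as np
s=env.sense(); print(s)
for c in ["scene","top"]:
    p,d=viewer.read_camera(c); cv2.imwrite(f"pics/{c}0.png",p[:,:,::-1]); i=viewer.camera_info(c); print(c,i)
    for n in ["guard_handle","thumbscrew_grip","slicer"]:
        print(n,tip_of(c,n)[:3])
    for n in ["bun","wrench","brush","jar","bowl","scraper","timer"]:
        print(n,tip_of(c,n)[:1])
print(env.sense()["t"])
E
```

```text
pics
{'t': 0.0, 'joint_positions': array([ 1.26201405,  0.46837281, -0.01157542,  1.60362119,  0.00600497,
        1.07138135, -0.05630177]), 'joint_velocities': array([-0.00035179, -0.00119465, -0.00212888, -0.00106081, -0.00060238,
       -0.00018806,  0.00223392]), 'tau': array([ 2.10762969e-04, -5.20574641e+01, -1.24381811e-02, -2.43757045e+01,
       -5.68329217e-02,  1.71653990e-02,  1.90409555e-04]), 'ee_pos': array([ 0.17049426, -0.62664202,  0.21364417]), 'tcp_rot': array([[-9.64910344e-01, -5.92183873e-04,  2.62578897e-01],
       [-2.62579528e-01,  1.64539816e-03, -9.64908951e-01],
       [ 1.39356685e-04, -9.99998471e-01, -1.74315707e-03]]), 'wrist_force': array([-0.20383962, -0.34953474, -0.27016944]), 'moment': array([0.02391282, 0.06544879, 0.01234828]), 'gripper_width': 0.09192852558768244}
scene {'intrinsics': array([[499.96801979,   0.        , 259.69661138],
       [  0.        , 499.96801979, 186.42513176],
       [  0.        ,   0.        ,   1.        ]]), 'eye': array([ 1.2888449 , -0.89519272,  1.390851  ]), 'rotation': array([[ 0.75187754, -0.47441412,  0.45
[... 913 characters left out ...]
0.17317225],
       [-0.99985528, -0.01263082,  0.01139668],
       [ 0.00903598,  0.17331146,  0.98482561]])}
guard_handle [{'at': [0.5466, -0.0747, 0.1753], 'score': 0.81}, {'at': [0.5085, 0.5022, 0.0064], 'score': 0.69}, {'at': [0.5891, 0.1879, 0.0639], 'score': 0.24}]
thumbscrew_grip []
slicer [{'at': [0.5505, -0.0211, 0.0008], 'score': 0.78}]
bun [{'at': [0.5897, 0.1867, 0.0619], 'score': 0.65}]
wrench []
brush [{'at': [0.3745, 0.4865, -0.0006], 'score': 0.89}]
jar [{'at': [0.6588, 0.4164, 0.0013], 'score': 0.63}]
bowl [{'at': [0.6705, -0.3928, 0.0009], 'score': 0.63}]
scraper [{'at': [0.4664, -0.4396, -0.0005], 'score': 0.57}]
timer [{'at': [0.5074, 0.5016, 0.0041], 'score': 0.73}]
1.1
```

View pics/scene0.png

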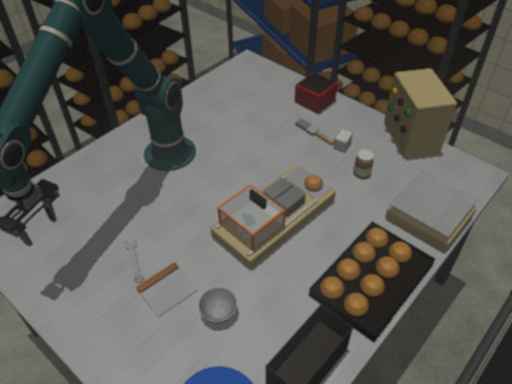

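View pics/top0.png

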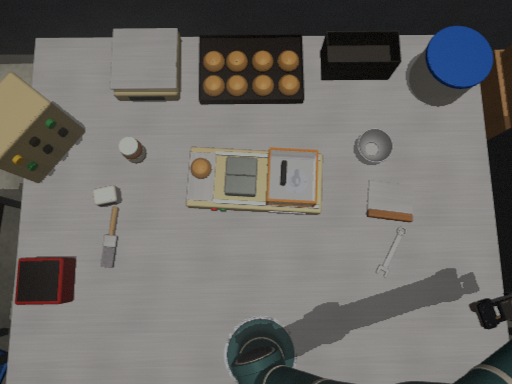

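The top view shows the slicer lying roughly along world y: deck at pixels (188–322, 148–213), the orange-edged guard at (267–320, 150–205), its handle at (283,173) and the bun at (201,168). The thumbscrew shows through the roof at about (297,178). Next I measure the yaw from the deck outline.

```bash
cat > h.py <<'E'
from station import *
import cv2,numpy as np
def cloud(name,d,pose=None):
    i=viewer.camera_info(name);K=i["intrinsics"]
    v,u=np.mgrid[0:d.shape[0],0:d.shape[1]]
    P=np.stack([(u-K[0,2])/K[0,0]*d,-(v-K[1,2])/K[1,1]*d,-d],-1)
    if "eye" in i: return P@i["rotation"].T+i["eye"]
    T=i["T_tool_cam"]; Q=P@T[:3,:3].T+T[:3,3]
    return Q@pose[1].T+pose[0]
E
python3 - <<'E'
from h import *
for c in ["top","scene"]:
    p,d=viewer.read_camera(c); W=cloud(c,d)
    x,y,z=W[...,0],W[...,1],W[...,2]
    roi=(x>.38)&(x<.75)&(y>-.3)&(y<.32)&(d>0)
    m=roi&(z>.045)&(z<.075); r=cv2.minAreaRect(W[m][:,:2].astype(np.float32)*1000); print(c,m.sum(),r, np.median(z[m]))
    # all above-table points
    m=roi&(z>.03); r=cv2.minAreaRect(W[m][:,:2].astype(np.float32)*1000); print(" all",r)
    m=roi&(z>.163)&(z<.21); print(" handle",m.sum(),W[m].mean(0),cv2.minAreaRect(W[m][:,:2].astype(np.float32)*1000))
    m=roi&(z>.14)&(z<.158); print(" roof",m.sum(),cv2.minAreaRect(W[m][:,:2].astype(np.float32)*1000))
    m=roi&(z>.08)&(z<.14); print(" mid",m.sum(),cv2.minAreaRect(W[m][:,:2].astype(np.float32)*1000), np.percentile(z[m],95))
    cv2.imwrite(f"pics/{c}1.png",cv2.resize(p[120:240,160:360,::-1] if c=="top" else p[150:270,190:350,::-1],None,fx=4,fy=4,interpolation=2))
E
```

```text
top 3825 ((552.7520141601562, 8.756515502929688), (441.49871826171875, 206.06858825683594), 86.4471664428711) 0.060783172800561225
 all ((552.1747436523438, 8.7923583984375), (441.49871826171875, 207.2253875732422), 86.4471664428711)
 handle 142 [ 0.54577394 -0.07460358  0.1918491 ] ((547.4259643554688, -75.30423736572266), (16.10594940185547, 69.12767791748047), 85.46637725830078)
 roof 2545 ((547.3203125, -105.89299774169922), (152.53099060058594, 170.01644897460938), 86.06864929199219)
 mid 1659 ((554.8826293945312, 18.079620361328125), (400.32537841796875, 168.3545379638672), 86.02459716796875) 0.11501036884922364
scene 2686 ((557.02734375, 9.83087158203125), (447.0126037597656, 205.10308837890625), 86.55657958984375) 0.061108761363622865
 all ((557.02734375, 9.83087158203125), (447.0126037597656, 205.10308837890625), 86.55657958984375)
 handle 180 [ 0.55380923 -0.07804937  0.18568642] ((550.4895629882812, -74.9543228149414), (20.319660186767578, 74.54615783691406), 86.83936309814453)
 roof 1672 ((546.6795654296875, -102.58037567138672), (158.0416259765625, 176.01414489746094), 86.34678649902344)
 mid 1474 ((559.0198364257812, 15.815567016601562), (400.42938232421875, 172.3743438720703), 85.2588119506836) 0.12995968087404416
```

Deck, handle and roof all agree: the deck measures 441 × 206 mm, the yaw is about -3.5° and the handle is at about (0.548, -0.0755). Now I check that all the poses can be reached, screw turning included, then grip the handle.

```bash
cat >> h.py <<'E'
a=np.radians(-3.55)
MX=np.array([np.cos(a),np.sin(a),0]);MY=np.array([-np.sin(a),np.cos(a),0])
HND=np.array([.5485,-.0755,0]); SCR=np.array([.5525,-.0215,0])-.1*MY
def R(ang): # tool z (jaw axis) at heading ang in world, pointing down
    z=np.array([np.cos(ang),np.sin(ang),0]);y=np.array([0,0,-1.]);return np.column_stack([np.cross(y,z),y,z])
def at(p,z): return np.array([p[0],p[1],z])
E
python3 - <<'E'
from h import *
for k in (1,-1):
    h=np.arctan2(*(k*MY)[[1,0]])
    for p in [HND,HND+.18*MY]:
        for z in (.26,.16):
            q=solver.inverse_kinematics(at(p,z),R(h)); print(k,z,None if q is None else np.round(q,2))
print("screw",SCR)
for deg in range(-180,181,30):
    q=solver.inverse_kinematics(at(SCR,.1),R(np.radians(deg))); print(deg,None if q is None else np.round(q,2))
E
```

```text
1 0.26 [ 0.75  0.39 -0.85  1.75  0.32  1.14  1.31]
1 0.16 [ 0.68  0.5  -0.78  1.85  0.42  0.96  1.22]
1 0.26 [ 0.55  0.53 -1.09  1.71  0.49  1.21  0.85]
1 0.16 [ 0.51  0.64 -1.03  1.81  0.63  1.06  0.75]
-1 0.26 [ 0.43  0.3  -0.43  1.77  0.14  1.1  -1.68]
-1 0.16 [ 0.37  0.4  -0.37  1.87  0.18  0.9  -1.71]
-1 0.26 [ 0.39  0.41 -0.81  1.72  0.33  1.15 -2.15]
-1 0.16 [ 0.27  0.49 -0.66  1.82  0.36  0.95 -2.18]
screw [ 0.54630804 -0.12130811  0.        ]
-180 [-0.73  0.93  1.34  1.97 -1.02  1.16 -2.09]
-150 [ 0.2   0.46 -0.05  1.91  0.03  0.76 -2.49]
-120 [ 0.28  0.47 -0.15  1.91  0.1   0.77 -2.02]
-90 [ 0.38  0.48 -0.28  1.9   0.18  0.78 -1.57]
-60 [ 0.46  0.5  -0.39  1.9   0.26  0.79 -1.11]
-30 [ 0.55  0.52 -0.49  1.89  0.33  0.81 -0.65]
0 [ 0.61  0.54 -0.58  1.89  0.39  0.83 -0.18]
30 [ 0.67  0.57 -0.66  1.88  0.46  0.85  0.3 ]
60 [ 0.68  0.57 -0.67  1.88  0.47  0.85  0.81]
90 [ 0.7   0.58 -0.7   1.88  0.49  0.86  1.32]
120 [ 1.04  0.97 -1.33  1.86  1.03  1.21  1.45]
150 [ 1.04  0.97 -1.33  1.86  1.03  1.21  1.97]
180 [-0.73  0.93  1.34  1.97 -1.02  1.16 -2.09]
```

```bash
python3 - <<'E'
from h import *
h=np.arctan2(-MY[1],-MY[0])
env.reach(at(HND,.30),R(h))
env.movel(at(HND,.225),rate=.2)
s=env.sense();print(s["t"],s["ee_pos"])
p,d=viewer.read_camera("wrist"); cv2.imwrite("pics/w1.png",p[:,:,::-1])
W=cloud("wrist",d,(s["ee_pos"],s["tcp_rot"]))
m=(d>0)&(W[...,2]>.165)&(W[...,2]<.205)&(np.linalg.norm(W[...,:2]-HND[:2],axis=-1)<.06)
print(m.sum(), cv2.minAreaRect(W[m][:,:2].astype(np.float32)*1000) if m.sum() else "")
print(tip_of("wrist","guard_handle"))
E
```

```text
4.125 [ 0.5489175  -0.07579656  0.22542884]
2518 ((549.529296875, -73.17835998535156), (16.03409194946289, 69.35536193847656), 86.0244140625)
[{'at': [0.5495, -0.0742, 0.1782], 'score': 0.87}]
```

View pics/w1.png

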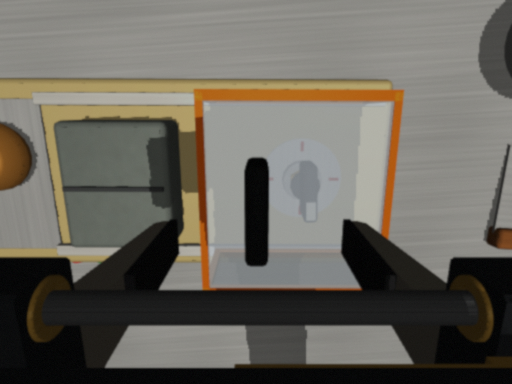

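The wrist view shows the handle upright at (256,212), between the fingers. The thumbscrew is under the roof at about (305,185), with its stripe towards the robot. I grip the handle and slide.

```bash
python3 - <<'E'
from h import *
H=np.array([.5493,-.0737,0])
env.movel(at(H,.161),rate=.15)
effector.grasp(15); env.pause(.2)
s=env.sense();print(s["t"],s["ee_pos"],s["gripper_width"],s["wrist_force"])
p0=s["ee_pos"].copy(); f0=s["wrist_force"]@MY
env.movel(p0+.16*MY,rate=.10)
s=env.sense();print((s["ee_pos"]-p0)@MY,s["wrist_force"],s["wrist_force"]@MY-f0)
t=.16
while t<.200:
    t+=.004; env.movel(p0+t*MY,rate=.04); s=env.sense(); f=s["wrist_force"]@MY-f0
    print(round(t,3),(s["ee_pos"]-p0)@MY,round(f,1),s["gripper_width"])
    if f<-15: break
print(s["t"])
p,d=viewer.read_camera("top"); cv2.imwrite("pics/t2.png",cv2.resize(p[120:240,140:360,::-1],None,fx=3.5,fy=3.5))
E
```

```text
6.1333 [ 0.54927865 -0.07363074  0.16095096] 0.016039912997571303 [ 0.23476769  0.85337816 -0.4861655 ]
0.16207783236225293 [ 4.35425829 -2.56217091 -4.68486982] -3.1539181070656492
0.164 0.1650627574455137 -3.6 0.015910677222795277
0.168 0.1650632992243059 -13.0 0.016035097318872465
0.172 0.1650293251210346 -20.7 0.016096676539970094
8.6333
```

View pics/t2.png

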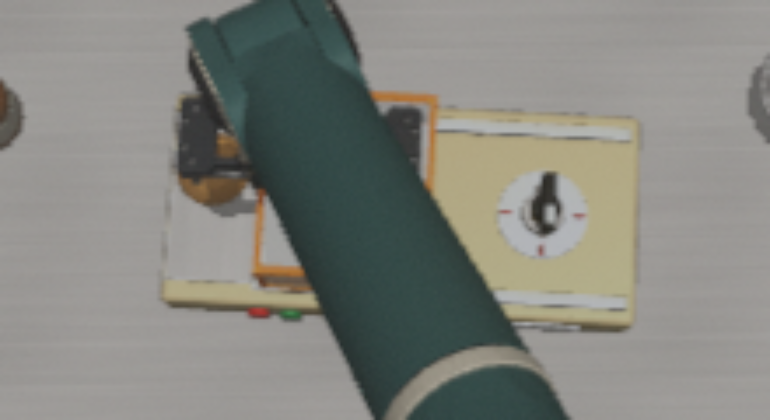

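The guard came up hard against something after 165 mm of travel, not 180. It may have started partly open, or something may be in the way, such as the bun. I look before going on.

```bash
python3 - <<'E'
from h import *
s=env.sense();print(s["t"],s["ee_pos"],s["tcp_rot"][:,2],s["wrist_force"],s["moment"])
p,d=viewer.read_camera("wrist"); cv2.imwrite("pics/w3.png",p[:,:,::-1])
p,d=viewer.read_camera("scene"); cv2.imwrite("pics/s3.png",cv2.resize(p[140:280,190:360,::-1],None,fx=4,fy=4))
print(tip_of("scene","bun"),search_frame("scene","bun"))
W=cloud("scene",d);x,y,z=[W[...,i] for i in range(3)]
u=(W-np.array([.5525,-.0215,0]))@np.array([MX,MY,[0,0,1]]).T
m=(abs(u[...,0])<.1)&(u[...,1]>-.2)&(u[...,1]<.26)&(z>.14)&(z<.156)
print(m.sum(),np.percentile(u[m][:,1],[1,50,99]))
E
```

```text
8.6833 [0.56017799 0.09103187 0.16083857] [-0.06559291 -0.99779241  0.01038658] [  0.46956476 -18.74900676   3.90888974] [-3.98740047 -0.09319466  0.04615096]
[{'at': [0.5942, 0.1884, 0.0602], 'score': 0.64}] [{'at': [0.6037, 0.1891, 0.0905], 'score': 0.44}]
1263 [0.00653185 0.06448973 0.15720659]
```

View pics/w3.png

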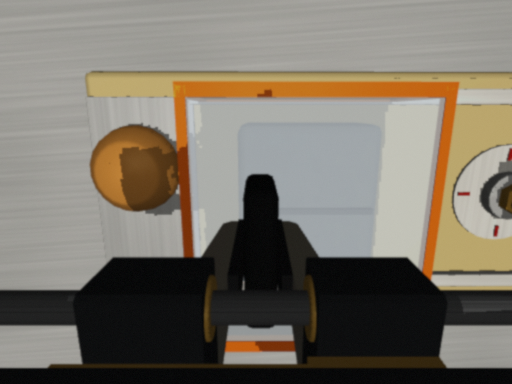

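View pics/s3.png

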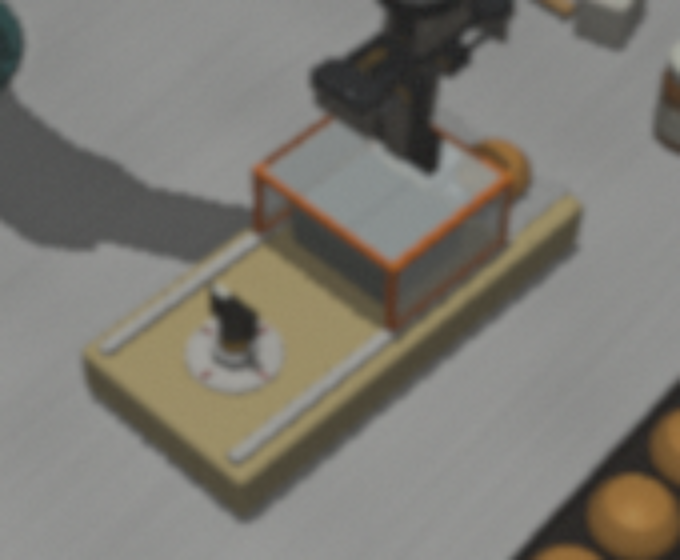

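```bash
python3 - <<'E'
from h import *
O=np.array([.5525,-.0215,0])
M=np.array([MX,MY,[0,0,1]])
s=env.sense()
p,d=viewer.read_camera("wrist")
u=(cloud("wrist",d,(s["ee_pos"],s["tcp_rot"]))-O)@M.T
p=p.astype(int); 
org=(p[...,0]>170)&(p[...,1]<120)&(p[...,2]<60)&(d>0)
for lo,hi in ((.055,.075),(.075,.1),(.1,.12),(.12,.14),(.143,.157)):
    m=org&(u[...,2]>lo)&(u[...,2]<hi); print(lo,hi,m.sum(), np.round(np.percentile(u[m],[1,50,99],axis=0),3).tolist() if m.sum() else "")
for px in [(130,170),(150,170),(170,170),(178,168),(183,200),(187,250),(205,200),(240,150),(300,150),(375,150),(440,200),(490,190),(496,230),(460,98),(120,97),(165,97)]:
    print(px,np.round(u[px[1],px[0]],3),p[px[1],px[0]])
E
```

```text
0.055 0.075 1 [[-0.074, -0.047, 0.059], [-0.074, -0.047, 0.059], [-0.074, -0.047, 0.059]]
0.075 0.1 541 [[0.005, 0.205, 0.096], [0.028, 0.223, 0.098], [0.047, 0.231, 0.1]]
0.1 0.12 109 [[0.01, 0.212, 0.1], [0.02, 0.22, 0.101], [0.039, 0.226, 0.102]]
0.12 0.14 0 
0.143 0.157 6389 [[-0.081, 0.007, 0.149], [0.078, 0.062, 0.151], [0.084, 0.158, 0.152]]
(130, 170) [0.029 0.205 0.101] [106  69  30]
(150, 170) [0.028 0.191 0.1  ] [105  70  30]
(170, 170) [0.026 0.18  0.088] [123  80  34]
(178, 168) [0.038 0.159 0.15 ] [107  47  11]
(183, 200) [0.019 0.157 0.151] [121  49   9]
(187, 250) [-0.012  0.157  0.15 ] [122  49   7]
(205, 200) [0.019 0.144 0.151] [172 173 169]
(240, 150) [0.048 0.124 0.15 ] [155 161 165]
(300, 150) [0.048 0.09  0.151] [161 166 170]
(375, 150) [0.048 0.048 0.149] [160 166 169]
(440, 200) [0.019 0.008 0.151] [196  96  16]
(490, 190) [ 0.005 -0.077  0.074] [57 57 54]
(496, 230) [-0.034 -0.098  0.063] [136  22  19]
(460, 98) [ 0.078 -0.045  0.069] [195 200 189]
(120, 97) [0.08  0.223 0.062] [167 162 149]
(165, 97) [0.08  0.187 0.061] [158 155 147]
```

The guard's left wall is at machine y = 0.157 and the bun starts at about 0.176, so the bun isn't blocking. The guard centre went from -0.083 to +0.082. If 0 means centred on the screw (-0.100), that is a joint reading of about 0.180. I push once more with a firmer grip to confirm it's the real stop.

```bash
python3 - <<'E'
from h import *
effector.grasp(40); s=env.sense(); p0=s["ee_pos"].copy(); print(s["wrist_force"])
c=p0+.007*MY
for k in range(6):
    c=c+.002*MY; env.movel(c,rate=.03); s=env.sense(); print(np.round((s["ee_pos"]-p0)@MY*1000,2),s["wrist_force"].round(1))
    if s["wrist_force"]@MY<-33: break
# relax back to actual pos, small wiggle in x/z by regrip
env.movel(s["ee_pos"],rate=.03); s=env.sense(); print(s["t"],s["ee_pos"],s["wrist_force"].round(1))
E
```

```text
[  0.20741523 -20.90859759   4.39972214]
-0.0 [ -2.6 -24.2   9.2]
0.01 [ -3.6 -28.2  10.3]
-0.03 [ -5.3 -32.1  10.6]
-0.03 [ -5.4 -35.7  12.5]
10.8 [0.56020103 0.09104842 0.16090598] [ 0.5 -6.1 -0.1]
```

It's a rigid stop: no movement up to 36 N. I release, rise and look at the thumbscrew.

```bash
python3 - <<'E'
from h import *
effector.release()
s=env.sense(); env.movel(at(s["ee_pos"],.26),rate=.2)
h=np.arctan2(-MY[1],-MY[0])
env.movel(at(SCR,.26)-.03*MX,rate=.3)
s=env.sense(); print(s["t"],s["ee_pos"])
p,d=viewer.read_camera("wrist"); cv2.imwrite("pics/w4.png",p[:,:,::-1])
W=cloud("wrist",d,(s["ee_pos"],s["tcp_rot"]))
m=(d>0)&(W[...,2]>.12)&(W[...,2]<.14)&(np.linalg.norm(W[...,:2]-SCR[:2],axis=-1)<.05)
print(m.sum(),W[m].mean(0),cv2.minAreaRect(W[m][:,:2].astype(np.float32)*1000))
b=p.astype(int).min(-1); w=m&(b>110); print("stripe",w.sum(),W[w].mean(0) if w.sum() else"")
print(tip_of("wrist","thumbscrew_grip"))
p,d=viewer.read_camera("top"); cv2.imwrite("pics/t4.png",cv2.resize(p[120:240,140:360,::-1],None,fx=3.5,fy=3.5))
p,d=viewer.read_camera("scene"); print(tip_of("scene","guard_handle"),tip_of("scene","thumbscrew_grip"))
E
```

```text
13.5 [ 0.51636791 -0.11765902  0.25934855]
684 [ 0.54692031 -0.11809991  0.13163847] ((546.1466674804688, -118.06556701660156), (11.919832229614258, 49.42219543457031), 88.40786743164062)
stripe 0 
[{'at': [0.5468, -0.1209, 0.117], 'score': 0.76}]
[{'at': [0.5583, 0.0892, 0.1746], 'score': 0.79}, {'at': [0.5458, -0.1201, 0.1194], 'score': 0.34}] [{'at': [0.5475, -0.1204, 0.1163], 'score': 0.51}]
```

View pics/w4.png

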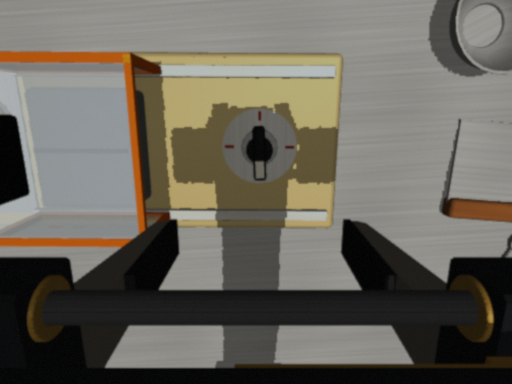

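The thumbscrew is uncovered at pixel (260,150), with the bar along world -1.6° and the stripe towards the robot. In the machine frame the bar points at about 182°, which fits q ≈ 3.11 rad, so about 92° clockwise to the seat and a final stand near where it is now. I grip with the jaw heading at +88.4° and turn with joint 7, watching the moment.

```bash
python3 - <<'E'
from h import *
C=np.array([.5464,-.1190,0])
r=R(np.radians(88.4))
env.reach(at(C,.24),r)
s=env.sense(); print(s["t"],s["joint_positions"].round(2))
env.movel(at(C,.15),rate=.2)
s=env.sense(); print(s["wrist_force"].round(1))
env.movel(at(C,.099),rate=.08)
s=env.sense(); print(s["wrist_force"].round(1))
effector.grasp(25); env.pause(.2)
s=env.sense(); print(s["t"],s["ee_pos"],s["gripper_width"],s["wrist_force"].round(1),s["moment"].round(3),s["joint_positions"].round(3))
E
```

```text
16.0917 [ 1.06  0.68 -1.31  1.75  0.69  1.27  1.12]
[-0.3 -0.5  0.5]
[-0.1  0.   0.1]
18.8583 [ 0.54699296 -0.11847967  0.10040767] 0.01197325084796956 [-2.4  0.9  9.1] [0.141 0.393 0.006] [ 0.964  0.816 -1.147  1.867  0.864  1.062  1.001]
```

```bash
python3 - <<'E'
from h import *
s=env.sense(); q=s["joint_positions"].copy(); q0=q[6]; log=[]
cmd=q.copy(); tot=0; seated=False
while tot<2.5:
    st=.15 if tot<1.2 else .05
    tot+=st; cmd[6]=q0-tot; env.goto_joints(cmd); s=env.sense()
    act=q0-s["joint_positions"][6]
    hd=np.degrees(np.arctan2(s["tcp_rot"][1,2],s["tcp_rot"][0,2]))
    print(round(tot,2),round(act,3),round(hd,1),"mz",s["moment"][2].round(3),"tau7",s["tau"][6].round(3),"F",s["wrist_force"].round(1),s["gripper_width"].round(4),s["t"])
    if abs(s["moment"][2])>.6: seated=True;break
print(seated,s["ee_pos"])
E
```

```text
Traceback (most recent call last):
AttributeError: 'float' object has no attribute 'round'
```

```bash
python3 - <<'E'
from h import *
s=env.sense(); q=s["joint_positions"].copy(); q0=1.001
cmd=q.copy(); tot=.15; seated=False
print(s["moment"],s["t"])
while tot<2.5:
    st=.15 if tot<1.2 else .05
    tot+=st; cmd[6]=q0-tot; env.goto_joints(cmd); s=env.sense()
    act=q0-s["joint_positions"][6]
    hd=np.degrees(np.arctan2(s["tcp_rot"][1,2],s["tcp_rot"][0,2]))
    print(round(tot,2),np.round(act,3),np.round(hd,1),"mz",np.round(s["moment"][2],3),"tau7",np.round(s["tau"][6],3),"F",s["wrist_force"].round(1),np.round(s["gripper_width"],4),s["t"])
    if abs(s["moment"][2])>.6: seated=True;break
print(seated,s["ee_pos"])
E
```

```text
[-0.04199185  0.00608596 -0.04338958] 19.125
0.3 0.295 71.5 mz -0.087 tau7 -0.161 F [-1.2 -0.3  1.3] 0.0118 19.3917
0.45 0.444 63.0 mz -0.027 tau7 -0.152 F [-1.  -1.9  1.9] 0.0116 19.6583
0.6 0.593 54.4 mz -0.068 tau7 -0.149 F [-1.8 -2.5  3. ] 0.0121 19.925
0.75 0.743 45.8 mz -0.086 tau7 -0.149 F [-3.3 -3.2  2.8] 0.0119 20.1917
0.9 0.893 37.2 mz -0.057 tau7 -0.15 F [-2.6 -4.3  4. ] 0.012 20.4583
1.05 1.044 28.6 mz -0.076 tau7 -0.086 F [-4.  -4.1  4.7] 0.012 20.725
1.2 1.194 20.0 mz -0.055 tau7 -0.086 F [-4.2 -4.4  5.1] 0.0118 20.9917
1.25 1.244 17.1 mz -0.052 tau7 0.006 F [-4.3 -4.4  5.2] 0.0118 21.2417
1.3 1.294 14.2 mz -0.045 tau7 0.006 F [-4.9 -3.4  5.5] 0.0118 21.4917
1.35 1.344 11.4 mz -0.075 tau7 0.006 F [-4.5 -5.3  6. ] 0.0116 21.7417
1.4 1.394 8.5 mz -0.066 tau7 0.006 F [-6.4 -5.   6. ] 0.0117 21.9917
1.45 1.444 5.6 mz -0.073 tau7 0.006 F [-5.5 -4.3  5.9] 0.0118 22.2417
1.5 1.494 2.8 mz -0.09 tau7 0.006 F [-5.3 -4.6  6.6] 0.0118 22.4917
1.55 1.544 -0.1 mz -0.05 tau7 0.006 F [-4.2 -4.4  4.4] 0.0119 22.7417
1.6 1.594 -3.0 mz 0.019 tau7 0.006 F [-5.6 -4.2  6.2] 0.0117 22.9917
1.65 1.643 -5.7 mz 0.578 tau7 -0.617 F [-6.  -4.2  6.4] 0.012 23.2417
1.7 1.692 -8.5 mz 0.68 tau7 -0.733 F [-5.6 -4.5  7.6] 0.0127 23.4917
True [ 0.5458962  -0.11938052  0.10045372]
```

It seated at jaw heading ≈ -3.5°, exactly as predicted (moment 0.07 → 0.68 N·m), and the pads gave a few degrees past that. I hold, return to the seat heading, regrip to square the pads, then back off 90°.

```bash
python3 - <<'E'
from h import *
hd=lambda s: np.arctan2(s["tcp_rot"][1,2],s["tcp_rot"][0,2])
env.pause(.2); s=env.sense(); print(np.degrees(hd(s)),s["moment"][2])
def turn(t):
    for _ in range(2):
        s=env.sense(); q=s["joint_positions"].copy(); q[6]+=t-hd(s); env.goto_joints(q)
    s=env.sense(); print(np.degrees(hd(s)).round(2),"mz",np.round(s["moment"][2],3),s["gripper_width"],s["wrist_force"].round(1),s["t"])
turn(np.radians(-3.8)); effector.release(); env.pause(.1); effector.grasp(30); env.pause(.2)
s=env.sense(); print("regrip",np.degrees(hd(s)),s["gripper_width"],s["moment"][2],s["wrist_force"])
turn(np.radians(-5.5))  # light check that the seat is still there
for k in (20,50,80,86.4): turn(np.radians(k))
s=env.sense(); print(s["ee_pos"])
for c in ("scene","wrist"):
    p,d=viewer.read_camera(c); cv2.imwrite(f"pics/{c}5.png",p[:,:,::-1] if c=="wrist" else cv2.resize(p[140:280,190:360,::-1],None,fx=4,fy=4))
    for n in ("guard_handle","thumbscrew_grip","bun"): print(c,n,tip_of(c,n))
E
```

```text
-8.524308797108938 0.6738551879966104
-3.8 mz 0.092 0.011973986086970203 [-2.5 -2.8  3.6] 24.1917
regrip -3.798690933911695 0.01180355032449776 0.053872773612648264 [-0.64714935 -0.58359369  0.79522221]
-5.46 mz 0.593 0.011932210722595128 [-1.2 -0.1  0.1] 27.4083
19.93 mz -0.026 0.011470569206746991 [ 0.8 -0.4  0.6] 28.1583
49.94 mz -0.012 0.012061484533920754 [ 2.2  0.8 -1.2] 28.975
79.95 mz -0.005 0.011901610277124799 [ 2.   1.8 -1.7] 29.7917
86.32 mz -0.044 0.012128826356384282 [ 2.7  1.7 -1.8] 30.2917
[ 0.54670257 -0.11851537  0.10054434]
scene guard_handle [{'at': [0.559, 0.0901, 0.178], 'score': 0.88}]
scene thumbscrew_grip [{'at': [0.5486, -0.1223, 0.1174], 'score': 0.49}]
scene bun [{'at': [0.5934, 0.1895, 0.0583], 'score': 0.65}]
wrist guard_handle []
wrist thumbscrew_grip [{'at': [0.5434, -0.1228, 0.1156], 'score': 0.83}]
wrist bun []
```

View pics/wrist5.png

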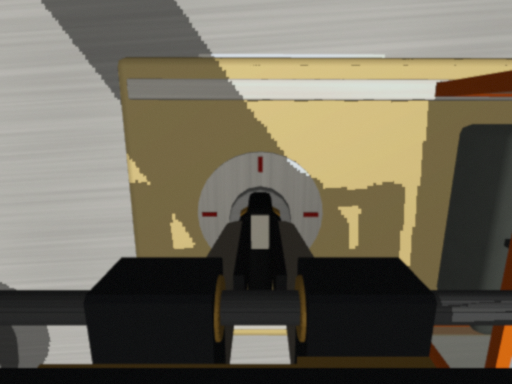

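View pics/scene5.png

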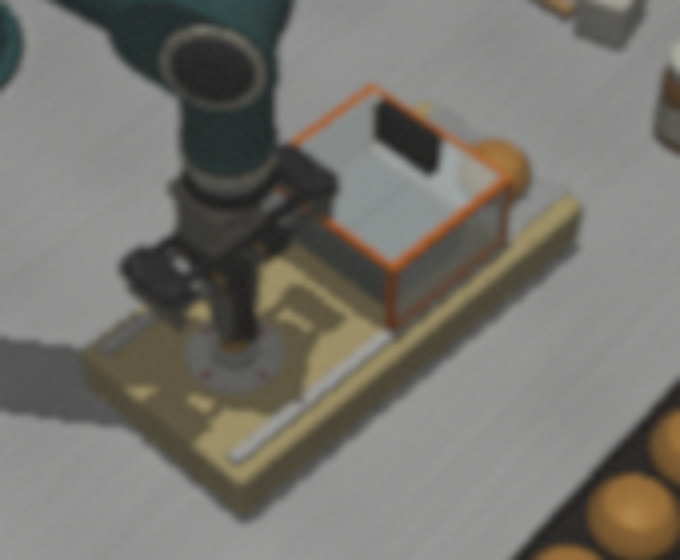

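Both views look right: the guard is open and the jaws are on the bar. The stripe shows at (260,230) in the wrist view, so I check its direction from depth.

```bash
python3 - <<'E'
from h import *
s=env.sense(); p,d=viewer.read_camera("wrist")
W=cloud("wrist",d,(s["ee_pos"],s["tcp_rot"]))
for y in range(185,300,8): print(y,np.round(W[y,260],3),p[y,260])
reg=np.zeros(d.shape,bool); reg[185:300,235:285]=1
m=reg&(W[...,2]>.127)&(W[...,2]<.136)&(np.linalg.norm(W[...,:2]-s["ee_pos"][:2],axis=-1)<.03)
print(m.sum(),cv2.minAreaRect(W[m][:,:2].astype(np.float32)*1000))
w=m&(p.min(-1)>90); print("stripe",w.sum(),W[w].mean(0).round(4))
print(s["t"],np.abs(s["joint_velocities"]).max(),s["gripper_width"])
E
```

```text
185 [ 0.526 -0.117  0.063] [110 108 102]
193 [ 0.521 -0.117  0.104] [10  8  9]
201 [ 0.521 -0.117  0.119] [1 3 3]
209 [ 0.522 -0.117  0.131] [8 8 8]
217 [ 0.525 -0.117  0.133] [133 130 117]
225 [ 0.529 -0.117  0.133] [133 129 117]
233 [ 0.533 -0.117  0.132] [133 129 118]
241 [ 0.536 -0.118  0.133] [131 129 115]
249 [ 0.541 -0.118  0.131] [50 49 45]
257 [ 0.544 -0.118  0.133] [ 7 10  9]
265 [ 0.55  -0.118  0.131] [11 12 11]
273 [ 0.553 -0.119  0.131] [11 10 11]
281 [ 0.557 -0.119  0.131] [10 11 11]
289 [ 0.561 -0.119  0.133] [14 14 13]
297 [ 0.52  -0.117  0.204] [28 28 27]
2319 ((541.8177490234375, -117.07270050048828), (42.64243698120117, 22.605323791503906), 9.472620964050293)
stripe 543 [ 0.5319 -0.1176  0.1329]
30.6917 0.0019327832382295056 0.01184543750496106
```

Stripe centre is at x = 0.532 and the axis at 0.5465, so the stripe faces machine -x. That is 90° back from the seat, still and gripped. I hand in.

```bash
python3 - <<'E'
from h import *
O={"bun":(.5917,.1876),"jar":(.6589,.415),"bowl":(.668,-.392),"scraper":(.4657,-.441),"timer":(.507,.5013),"brush":(.377,.4878),"wrench":(.32,-.442)}
viewer.read_camera("scene")
for n,o in O.items():
    r=tip_of("scene",n); print(n,[ (np.round(np.array(r[0]["at"])[:2]-o,3)) ] if r else None)
workorder.finish_job(); print(env.sense()["t"])
E
```

```text
bun None
jar [array([0.   , 0.001])]
bowl [array([-0.001,  0.001])]
scraper [array([0.093, 0.532])]
timer [array([0.003, 0.001])]
brush None
wrench [array([-0.001,  0.002])]
the job is handed in; nothing more can be done
the job is handed in; nothing more can be done
```

The guard is open against its end stop, the thumbscrew is backed off a quarter turn from its seat, and the fingers are still gripping it. I handed the job in at about 31 s on the robot's clock, out of 64 s.

- **Guard:** it met a rigid stop after 165 mm of travel and did not move at 36 N. The bun was about 19 mm clear, so it was not the obstacle. I took this as the 0.180 end stop, reached from a start about 15 mm open. That reading comes from the geometry; I could not measure the joint directly. The last scene view still showed the guard there.
- **Thumbscrew:** I turned it about 92° clockwise. The turning moment jumped from about 0.07 to 0.68 N·m at the predicted angle, and the pads slipped a few degrees. I squared the grip again and felt the seat a second time. I then backed off 90° from the seat heading (-3.6°) to a jaw heading of 86.3°. The wrist camera showed the stripe facing the machine's front, as expected. It was still, gripped at 12 mm opening with 30 N.
- **Bystanders:** the jar, bowl, timer and wrench were within about 3 mm of where they started. In the last check the network missed the bun and the brush. Its scraper report was 0.5 m off, near the brush and timer, so I think it was a misdetection. The bun had been unmoved in the view just before. I did not confirm the scraper or brush again at the end, but the arm did not go near either.

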